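# Change over the handbags in the cam clamp

### The arm

A 6-joint arm with a two-finger parallel gripper is mounted at the origin on the work surface. World frame = base frame: x ahead of the robot, y to its left, z up, the work surface at z = 0. Lengths are in mm, angles in rad, forces in N, time in s.
With the tool pointing down it reaches from about 225 to 725 mm from the base axis. Payload 3.1 kg.
Tool frame: the origin (TCP) lies at the very end of the fingers, on their centre line; the grasp point (between the pads) lies 19 mm behind it; z points along the fingers, y is the line along which they close (so a half turn about z gives the same grasp; the last joint's range is limited). The gripper opens to 85 mm and grips with 20 to 120 N. Pads are 22 mm wide; open, the fingers measure 114 mm over their backs; the gripper's body (76 mm by 85 mm) begins 54 mm behind the grasp point. The pads swing forward as they close: fully open they stand 13 mm farther back than shut.
Start: joints at [0.973, 0.048, 0.099, 1.622, 0, 1.443], TCP at [237.677, 468.11, 231.312] pointing down, gripper open.
Joint ranges: [-2.91, 2.91], [-0.99, 1.94], [-1.21, 1.42], [-2.12, 2.29], [-1.49, 1.47], [-3.14, 3.14]. Speed limits (rad/s): [2.79, 2.79, 3.14, 3.14, 3.14, 3.14].

### API

Orientations are given as a 3x3 rotation matrix whose columns are the frame's x, y, z axes.
In Python, from bench import observe, read_camera, job_done gives the robot as it stands.
- The arm moves only by the tool step_arm, never from a script. Its argument "commands" is one flat list of numbers, 4 for each row, row after row: the shift along the world's x, y, z in m, then the turn about the world's z in rad. A call has exactly 10 rows; each row is the pose to reach, as a shift and turn from the pose commanded when the call began; what a row does not reach only later rows make up. A row lasts 1/10 s, in which the tool goes at most 50 mm and 8.59 degrees, less where a joint would pass 70% of its speed; a pose out of reach is approached as far as the arm can. A call with a gripper value outside its range is refused whole. "grip" is the closure, from 0 (fully open) to 1 (shut), set as the call begins (left out, the last holds). The fingers move at their own pace and stop on an object; "grip_force" is the grip in N (left out, the last holds). Time passes only in rows, so rows that repeat a pose let the fingers close, or fill a call up. It gives the time, the measured TCP pose, the force, the opening and the grip force at its end, in the units of the state.
- observe(): the state, without advancing time (a new reading comes with each control period).
- read_camera(name): name is "side" or "top"; returns a dict with "frame" (384x512x3 uint8, red, green, blue), "fx", "fy", "cx", "cy" (pixels), "D" ([k1, k2, p1, p2, k3] as OpenCV has them; the pictures are not rectified), "R" (3x3) and "t" (3): a world point X has camera coordinates R X + t. Camera axes: x right, y down, z forward; pixel columns grow to the right and rows downward; lengths in mm; the calibration is good to about 2 mm. A picture is of the moment at which its call begins. There is no depth.
- job_done(): hands the job in; it is judged then, once.
The state is a dict: "clock": time; "joint_positions": joint angles; "joint_velocities": joint speeds; "joint_efforts": joint torques, N m; "tcp_pos": TCP position; "ee_rot": TCP orientation; "wrist_force": force on the tool from outside, world axes, zero at the start; "torque": the same for the moment, N m; "width": finger opening in mm; "finger_force": force on a finger pad.
Only numpy, scipy, OpenCV 4.12 (cv2) and the standard library are available. Lean on these libraries where they do the work, as an engineer would, in place of code of your own. Each camera call takes 0.05 s, during which the arm holds its last target. There are 200 camera calls.

### The job

Swing the red cam lever of the clamp fully open, lift the finished wine-red handbag out and stand it inside the white tray; then stand the tan handbag in the clamp in its place, square and centred along the jaws. Finally turn the cam lever just far enough to take up the gap, so that the black pointer on the sprung pad comes to rest in the green band and never runs on into the red, and let go. Do not drop or tip the bags, and leave everything else on the counter where it is.

Things in the scene. Friction and masses are not known exactly. Their poses are not given: they have to be found in the camera images.
- clamp: Fixed plywood board, 180 (x) x 20 thick, y -114 to +142, carrying the cam clamp. Origin on the counter under the middle of the bag slot; board top at z +20. x runs along the slot, y is the squeezing direction: at -y a grey fence with a sprung pad, at +y the jaw that the cam under the red lever pushes. Fence, pad and jaw: 110 long in x, tops (with pointer) at most 77 above the counter.
- cam_lever (a joint): Angle of the red cam lever about its upright pivot, rad. 0 = fully open (stop), grows counter-clockwise from above, 2.4 = end. At 0 it points 0.37 rad from clamp +x towards +y; at 1.2 along clamp +y. Stays where left; about 5 N at the grip turns it unloaded, up to 9 N squeezing.
- lever_grip (a point): Point on the axis of the upright red round grip at the lever's end: diameter 20, 60 tall, top 120 above the counter; this point is 98 above the counter, 100 from the pivot. Can be pinched from above.
- lever_pivot (a point): The upright pivot axis of the lever, 98 above the counter (same height as lever_grip), at clamp x 0, y +78.
- pad (a joint): How far the sprung pad is pushed into the fence, m: 0 free, 0.016 bottomed; 1 N per mm. A black pointer bar on the pad rides over a coloured strip on top of the fence: white 0 to 0.003, green 0.003 to 0.009, yellow to 0.011, red beyond (pointer centre).
- pad_face (a point): Centre of the cork face of the sprung pad, 45 above the counter, at clamp y -42 to -33 when free (the fence setting differs each time).
- jaw_face (a point): Centre of the cork face of the jaw, 45 above the counter, at clamp y +42 with the lever fully open; it moves towards -y by 13.5 mm per rad of lever angle.
- bag_done: Finished wine-red rigid box handbag: body 150 (x) x 50 (y) x 85 high, origin at the centre of its underside, z up. On top an arched handle: straight square bar along x, 112 long, 14 wide (y), 12 high, centre 119 above the origin; 28 clear beneath it between posts at x +-50. 0.22 to 0.45 kg. Starts standing loosely in the clamp.
- bag_new: Tan rigid box handbag still to be clamped: body 150 (x) x 66 (y) x 85 high, otherwise like the wine-red one, same handle. 0.27 to 0.53 kg. Starts standing on the counter.
- tray: Fixed white tray on the counter, 210 (x) x 120 (y), rim 14 high, walls 5 thick, floor 5 thick. Origin at the centre of its underside.
- calculator: Bystander, leave alone: white desk calculator, 100 x 150 x 25 high. Origin at the underside, in its middle.
- spray: Bystander, leave alone: amber bottle with black cap, diameter 54, 190 high. Origin at the underside, in its middle.
- polish: Bystander, leave alone: brown jar with metal lid, diameter 68, 70 high. Origin at the underside, in its middle.
- pen_cup: Bystander, leave alone: blue ceramic cup, diameter 68, 100 high. Origin at the underside, in its middle.
- tape: Bystander, leave alone: black tape dispenser, 60 x 150 x 80 high. Origin at the underside, in its middle.
- terminal: Bystander, leave alone: grey card terminal, 80 x 170 x 38 high. Origin at the underside, in its middle.
- hammer: Bystander, leave alone: hammer lying flat, 200 long. Origin at the underside, lying.
Things that resemble listed ones, but are neither listed nor needed, are in the scene too. Of the things that look like the bag_new, the larger one is meant. Leave any purple look-alike of the bag_done alone.

How it is judged:
By the outcome, as a careful person would: the job done as asked, in the order asked, and still so for the second after the job is handed in, with the robot touching nothing.
It also fails if it takes over 72 s, if anything falls off the work surface, if the arm or the gripper's body presses on something with over 40 N, if the wrist force passes 120 N, or if a joint passes its speed limit or range.

## Working session

There is one attempt and no reset: what is moved stays moved. The work goes in short steps, Python scripts to look and compute and a tool call to move; the robot and the scene stay as the last step left them, time stands still between calls to the robot, and variables do not carry over. Pictures are saved under pics/ and viewed, at most 10 in all, crops included, and the job is handed in when it is done.

Besides the shell and the picture viewer there is one more tool, called after ">>>" by a JSON object that holds its "name" and its "arguments". step_arm: Moves the arm, as the interface text tells. Its arguments: {"type":"object","properties":{"commands":{"type":"array"},"grip":{"type":"number"},"grip_force":{"type":"number"}},"required":["commands"]}

```bash
mkdir -p pics; ls
python3 - <<'E'
from bench import *
import cv2,json
s=observe();print(s)
for n in("side","top"):
    c=read_camera(n);cv2.imwrite(f"pics/{n}0.png",cv2.resize(c["frame"][:,:,::-1],(800,600),interpolation=cv2.INTER_CUBIC))
    print(n,{k:v for k,v in c.items() if k!="frame"})
E
```

```text
pics
{'clock': 0.0, 'joint_positions': array([9.73191787e-01, 4.87224649e-02, 9.75721696e-02, 1.62199061e+00,
       3.34406634e-06, 1.44301647e+00]), 'joint_velocities': array([-0.00064551,  0.00025492,  0.00020594,  0.00028931, -0.00158284,
        0.0001281 ]), 'joint_efforts': array([-1.30647786e-04, -3.38780093e+01,  3.20016074e+01,  2.01810716e-02,
        5.62561036e-05, -6.86634664e-06]), 'tcp_pos': array([237.33503148, 467.60172291, 230.11900112]), 'ee_rot': array([[-8.91647471e-01,  4.52728440e-01, -1.32197500e-03],
       [ 4.52730269e-01,  8.91645419e-01, -1.93634979e-03],
       [ 3.02092330e-04, -2.32503949e-03, -9.99997251e-01]]), 'wrist_force': array([ 0.43045953, -0.33459577,  0.45174356]), 'torque': array([ 0.05122406, -0.01160241, -0.00467857]), 'finger_force': 0.0, 'width': 85.27760415596829}
side {'fx': 428.210255963846, 'fy': 428.210255963846, 'cx': 258.1145321909717, 'cy': 190.1881494754615, 'D': array([-0.1527479,  0.       ,  0.       ,  0.       ,  0.       ]), 'R': array([[ 0.94718441, -0.32068372, -0.00190892],
       [-0.21679085, -0.63591319, -0.74068626],
       [ 0.23631212,  0.70198032, -0.67184836]]), 't': array([-472.34139906,  198.46799577, 1137.85049788])}
top {'fx': 395.93395677449035, 'fy': 395.93395677449035, 'cx': 260.8204976202066, 'cy': 190.3011198169736, 'D': array([-0.02278807,  0.        ,  0.        ,  0.        ,  0.        ]), 'R': array([[-0.00353937, -0.99998389,  0.00443677],
       [-0.98432395,  0.00270151, -0.17634929],
       [ 0.17633446, -0.00499139, -0.98431765]]), 't': array([  47.55282081,  507.1608636 , 1171.52599804])}
```

View pics/side0.png

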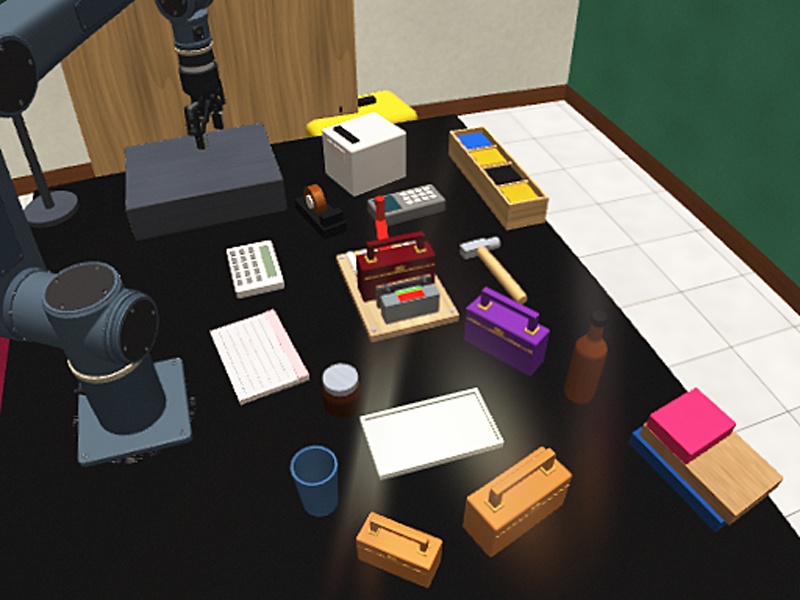

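View pics/top0.png

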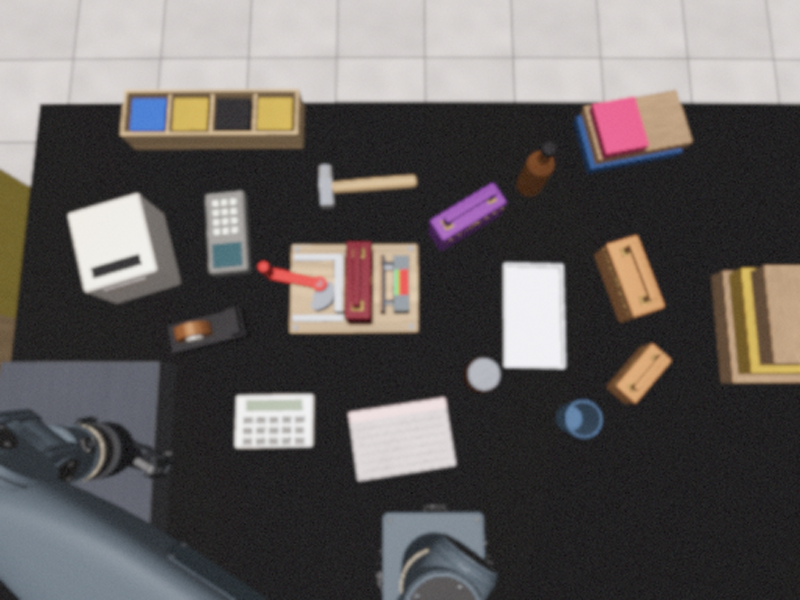

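```bash
cat > h.py <<'E'
import numpy as np,cv2
from bench import *
class Cam:
    def __init__(s,n):
        c=read_camera(n);s.f=c["frame"];s.K=np.array([[c["fx"],0,c["cx"]],[0,c["fy"],c["cy"]],[0,0,1]]);s.D=c["D"];s.R=c["R"];s.t=c["t"]
        s.C=-s.R.T@s.t
        s.hsv=cv2.cvtColor(s.f,cv2.COLOR_RGB2HSV)
    def rays(s,px):
        u=cv2.undistortPoints(np.float64(px).reshape(-1,1,2),s.K,s.D).reshape(-1,2)
        return np.c_[u,np.ones(len(u))]@s.R
    def on(s,px,z):
        d=s.rays(px);return s.C+d*((z-s.C[2])/d[:,2])[:,None]
    def proj(s,X): return cv2.projectPoints(np.float64(X).reshape(-1,3),cv2.Rodrigues(s.R)[0],s.t,s.K,s.D)[0].reshape(-1,2)
    def mask(s,lo,hi): return cv2.inRange(s.hsv,np.array(lo),np.array(hi))
def tri(a,pa,b,pb):
    out=[]
    for d,e in zip(a.rays(pa),b.rays(pb)):
        k=np.linalg.lstsq(np.c_[d,-e],b.C-a.C,rcond=None)[0]
        P,Q=a.C+d*k[0],b.C+e*k[1];out.append(np.r_[(P+Q)/2,np.linalg.norm(P-Q)])
    return np.array(out)
def blobs(m,mn=60):
    cs=[c for c in cv2.findContours(m,cv2.RETR_EXTERNAL,cv2.CHAIN_APPROX_NONE)[0] if cv2.contourArea(c)>mn]
    return sorted(cs,key=cv2.contourArea,reverse=True)
def pane(cam,cx,cy,w=100,h=75,k=4):
    return cv2.resize(cam.f[cy-h//2:cy-h//2+h,cx-w//2:cx-w//2+w,::-1],(w*k,h*k),interpolation=cv2.INTER_CUBIC)
E
python3 - <<'E'
from h import *
T=Cam("top");S=Cam("side")
im=np.vstack([np.hstack([pane(T,222,181),pane(T,403,178)]),np.hstack([pane(S,255,170),pane(S,332,318)])])
cv2.imwrite("pics/p1.png",im)
for nm,c in(("T",T),("S",S)):
  for k,lo,hi in(("white",(0,0,150),(180,60,255)),("tan",(8,110,90),(20,255,255)),("red",(0,200,150),(6,255,255)),("maroon",(170,150,40),(180,255,140)),("wood",(8,40,150),(25,130,255))):
    for b in blobs(c.mask(lo,hi)):
      r=cv2.minAreaRect(b)
      print(nm,k,cv2.contourArea(b),np.round(cv2.boxPoints(r)).astype(int).tolist())
E
```

```text
T white 33057.5 [[0, 0], [511, 0], [511, 118], [0, 118]]
T white 2744.5 [[221, 263], [285, 253], [292, 298], [228, 308]]
T white 2575.5 [[322, 168], [361, 168], [361, 235], [322, 235]]
T white 2540.0 [[41, 135], [89, 123], [102, 176], [54, 188]]
T white 1653.5 [[150, 252], [200, 252], [200, 286], [150, 286]]
T white 1470.5 [[183, 156], [225, 154], [228, 210], [186, 212]]
T white 1346.0 [[230, 211], [233, 154], [269, 156], [266, 212]]
T white 791.0 [[13, 334], [19, 323], [120, 379], [114, 390]]
T white 737.5 [[247, 330], [306, 330], [306, 380], [247, 380]]
T white 648.5 [[131, 124], [154, 123], [156, 154], [133, 156]]
T white 281.0 [[300, 230], [319, 230], [319, 249], [300, 249]]
T white 163.0 [[204, 106], [213, 106], [213, 130], [204, 130]]
T tan 1479.0 [[378, 159], [407, 147], [426, 196], [397, 208]]
T tan 800.5 [[388, 247], [415, 216], [431, 230], [405, 261]]
T tan 366.0 [[465, 172], [474, 171], [481, 238], [472, 239]]
T tan 154.0 [[110, 209], [132, 203], [134, 212], [112, 218]]
T tan 138.5 [[335, 108], [340, 95], [356, 102], [350, 115]]
T wood 3227.5 [[77, 57], [192, 57], [192, 86
[... 1630 characters left out ...]
, 213], [390, 217], [386, 231]]
S tan 176.0 [[198, 199], [215, 163], [294, 201], [277, 237]]
S tan 127.0 [[304, 161], [310, 156], [338, 190], [332, 195]]
S tan 72.5 [[197, 119], [203, 116], [209, 129], [203, 132]]
S tan 68.5 [[266, 68], [308, 61], [309, 69], [267, 76]]
S red 67.5 [[239, 141], [246, 140], [248, 152], [241, 153]]
S maroon 455.5 [[219, 163], [265, 138], [279, 163], [232, 188]]
S maroon 254.5 [[411, 293], [414, 267], [469, 273], [466, 299]]
S maroon 109.0 [[0, 254], [0, 215], [5, 215], [5, 254]]
S wood 1586.0 [[439, 297], [466, 270], [502, 306], [474, 333]]
S wood 747.0 [[215, 163], [280, 147], [293, 201], [228, 217]]
S wood 155.0 [[305, 159], [309, 156], [336, 188], [332, 191]]
```

View pics/p1.png

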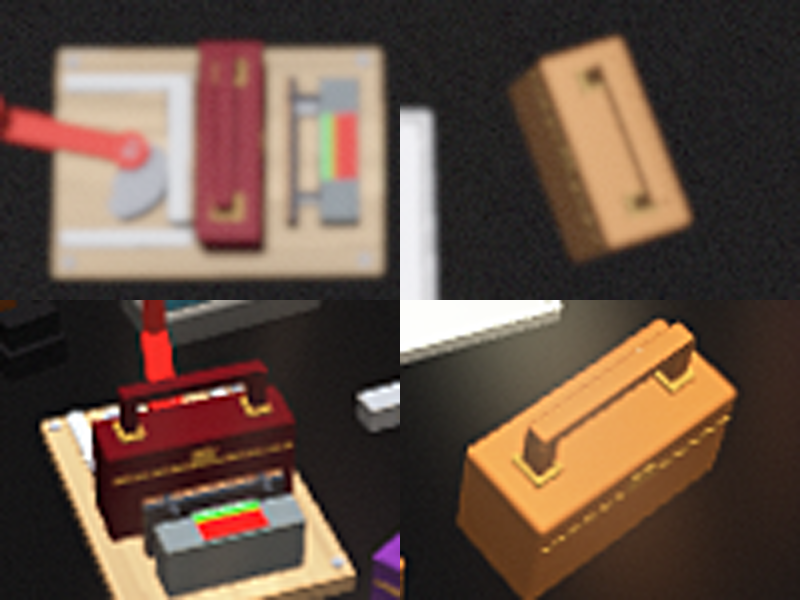

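```bash
cat >> h.py <<'E'
def pick(pts,ox,oy,k=4): return (np.array(pts,float)+.5)/k-.5+np.array([ox,oy])
E
python3 - <<'E'
from h import *
T=Cam("top");S=Cam("side");np.set_printoptions(precision=1,suppress=True)
print(T.C,S.C)
t=lambda p:pick(p,172,144); t2=lambda p:pick(p,353,141); s=lambda p:pick(p,205,133); s2=lambda p:pick(p,282,281)
X=tri(T,t2([(145,57),(225,37),(292,220),(205,250)]),S,s2([(265,22),(337,90),(148,233),(70,150)]));print("tan",X,X.mean(0))
X=tri(T,t([(200,42),(263,42),(263,247),(198,240)]),S,s([(280,97),(293,140),(107,163),(95,125)]));print("mar",X,X.mean(0))
print("board",T.on(t([(57,45),(383,47),(385,278),(50,277)]),20))
print("gauge/pad",T.on(t([(290,78),(296,78),(290,226),(296,226)]),60), "fence",T.on(t([(322,78),(358,78),(358,223),(320,223)]),70))
print("jaw", T.on(t([(170,75),(190,75),(170,222)]),60))
print("pivot",T.on(t([(130,150)]),98))
w=[b for b in blobs(T.mask((0,0,150),(180,60,255))) if 320<b[:,0,0].mean()<365 and b[:,0,1].mean()>150][0]
print("tray",T.on(cv2.boxPoints(cv2.minAreaRect(w)),14))
w=[b for b in blobs(S.mask((0,0,150),(180,60,255))) if 230<b[:,0,0].mean()<320 and b[:,0,1].mean()>240][0]
print("tray S",S.on(cv2.approxPolyDP(w,6,True).reshape(-1,2),10))
m=S.mask((0,180,150),(6,255,255))|S.mask((175,180,150),(180,255,255))
for b in blobs(m,10): print("Sred",cv2.boundingRect(b),cv2.contourArea(b))
m=T.mask((0,120,110),(8,255,255))|T.mask((174,120,110),(180,255,255))
for b in blobs(m,10): print("Tred",cv2.boundingRect(b),cv2.contourArea(b))
im=np.hstack([pane(T,175,175,66,100,6),pane(S,245,140,66,100,6)]);cv2.imwrite("pics/p2.png",im)
E
```

```text
[ 292.8   52.  1242.4] [ 221.5 -824.   910.6]
tan [[ 606.5 -342.4   82.8    4.4]
 [ 620.5 -402.1   89.6    3.9]
 [ 482.8 -444.8   85.3    0.3]
 [ 463.1 -380.8   78.8    3.9]] [ 543.2 -392.5   84.1    3.1]
mar [[609.4 163.7  89.8   1.3]
 [606.8 117.3  84.5   9. ]
 [453.6 114.3 103.3   2.1]
 [458.4 161.8 102.    0.8]] [532.1 139.3  94.9   3.3]
board [[627.2 284.4  20. ]
 [624.8  24.5  20. ]
 [439.7  24.2  20. ]
 [441.2 284.2  20. ]]
gauge/pad [[589.6  97.   60. ]
 [589.5  92.4  60. ]
 [474.6  96.6  60. ]
 [474.6  92.   60. ]] fence [[587.   72.3  70. ]
 [586.9  44.9  70. ]
 [475.2  45.3  70. ]
 [475.3  73.7  70. ]]
jaw [[592.2 189.2  60. ]
 [592.1 173.8  60. ]
 [477.9 187.2  60. ]]
pivot [[525.7 213.3  98. ]]
tray [[ 584.6 -149.5   14. ]
 [ 584.3 -274.3   14. ]
 [ 371.3 -264.1   14. ]
 [ 371.8 -143.    14. ]]
tray S [[ 584.2 -147.4   10. ]
 [ 375.5 -141.3   10. ]
 [ 369.8 -265.8   10. ]
 [ 574.5 -273.8   10. ]]
Sred (240, 140, 9, 14) 69.0
Sred (255, 186, 17, 7) 47.0
Sred (240, 125, 6, 4) 11.0
Tred (221, 155, 17, 49) 697.0
Tred (164, 167, 45, 19) 253.5
Tred (256, 173, 5, 15) 56.0
```

View pics/p2.png

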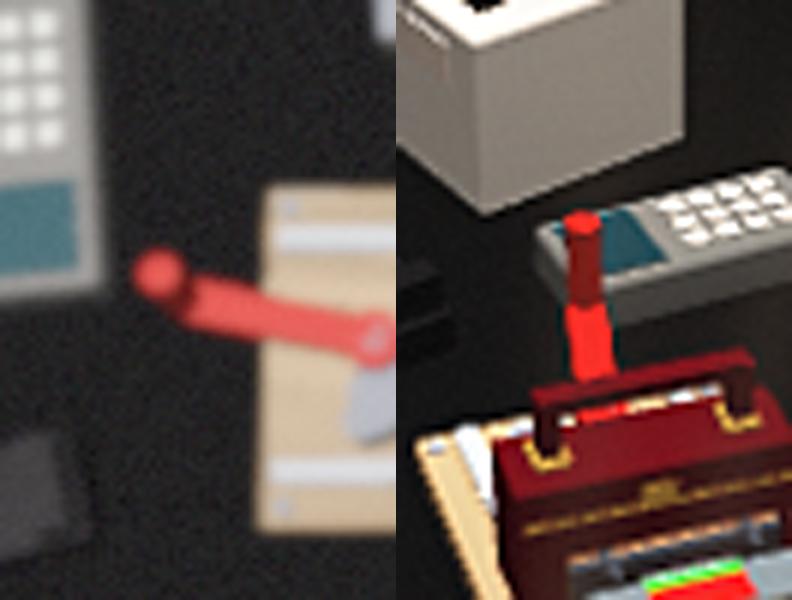

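Run:
```python
from h import *
T=Cam("top");S=Cam("side");np.set_printoptions(precision=2,suppress=True)
g=tri(T,pick([(160,270)],142,125,6),S,pick([(187,220)],212,90,6))[0];print("grip",g,T.on(pick([(160,270)],142,125,6),120),S.on(pick([(187,220)],212,90,6),120))
P=np.array([532,218]);d=g[:2]-P;print(np.hypot(*d),"theta",np.arctan2(d[1],d[0])-.37)
yaw=lambda X:np.arctan2(X[1,1]-X[0,1],X[1,0]-X[0,0])
X=T.on(pick([(205,250),(145,57),(225,37),(292,220)],353,141),85);print(X,X.mean(0),yaw(X[:2]),yaw(X[[3,2]]))
X=S.on(pick([(130,132),(260,22),(292,35),(155,140)],282,281),125);print(X,X.mean(0),yaw(X[:2]),yaw(X[[3,2]]))
X=S.on(pick([(139,388),(356,350)],212,90,6),145);print("mar handle",X,X.mean(0),yaw(X))
X=T.on(pick([(263,247),(263,42),(200,42),(198,240)],172,144),105);print("mar top",X,X.mean(0),yaw(X[:2]),yaw(X[[3,2]]))
```

```text
grip [553.87 315.3  120.8    3.45] [[555.81 315.31 120.  ]] [[552.39 316.23 120.  ]]
99.7294261313072 theta 0.979722236209344
[[ 460.33 -378.05   85.  ]
 [ 608.14 -342.3    85.  ]
 [ 623.79 -404.51   85.  ]
 [ 482.67 -444.91   85.  ]] [ 543.73 -392.44   85.  ] 0.23726722111533027 0.2787695437648226
[[ 485.46 -405.97  125.  ]
 [ 581.96 -366.    125.  ]
 [ 594.78 -379.87  125.  ]
 [ 495.87 -414.82  125.  ]] [ 539.52 -391.67  125.  ] 0.39265567948119184 0.3396448069789108
mar handle [[476.23 146.89 145.  ]
 [587.41 141.79 145.  ]] [531.82 144.34 145.  ] -0.04578486251520125
mar top [[452.36 114.37 105.  ]
 [605.79 115.44 105.  ]
 [605.91 162.17 105.  ]
 [457.61 161.53 105.  ]] [530.42 138.38 105.  ] 0.006972847613146973 0.004265268600224442
```

>>> {"name": "step_arm", "arguments": {"commands": [0.04, -0.02, 0, 0.15, 0.08, -0.04, 0, 0.3, 0.12, -0.06, 0, 0.45, 0.16, -0.08, 0, 0.6, 0.2, -0.1, 0, 0.75, 0.24, -0.12, 0, 0.9, 0.28, -0.135, 0, 1.05, 0.3163, -0.1528, -0.02, 1.2, 0.3163, -0.1528, -0.04, 1.35, 0.3163, -0.1528, -0.05, 1.5], "grip": 0.3}}

```text
clock: 1.4
tcp_pos: [554.5, 313.7, 178.1]
ee_rot: [[-0.546, -0.838, -0.004], [-0.838, 0.546, -0.002], [0.003, 0.002, -1.0]]
wrist_force: [0.0, 0.1, 0.0]
width: 59.6
finger_force: 0.0
```

>>> {"name": "step_arm", "arguments": {"commands": [0, 0, 0, 0.15, 0, 0, 0, 0.3, 0, 0, -0.03, 0.32, 0, 0, -0.06, 0.32, 0, 0, -0.09, 0.32, 0, 0, -0.103, 0.32, 0, 0, -0.103, 0.32, 0, 0, -0.103, 0.32, 0, 0, -0.103, 0.32, 0, 0, -0.103, 0.32]}}

```text
clock: 2.4
tcp_pos: [555.4, 315.9, 80.7]
ee_rot: [[-0.258, -0.966, 0.004], [-0.966, 0.258, 0.002], [-0.003, -0.003, -1.0]]
wrist_force: [-0.5, 0.6, 0.9]
width: 59.9
finger_force: 0.0
```

>>> {"name": "step_arm", "arguments": {"commands": [0, 0, 0, 0, 0, 0, 0, 0, 0, 0, 0, 0, 0, 0, 0, 0, 0, 0, 0, 0, 0, 0, 0, 0, 0.0048, -0.0012, 0, -0.05, 0.0096, -0.0027, 0, -0.1, 0.0143, -0.0044, 0, -0.15, 0.0189, -0.0063, 0, -0.2], "grip": 1, "grip_force": 40}}

```text
clock: 3.4
tcp_pos: [572.1, 309.6, 78.9]
ee_rot: [[-0.445, -0.895, -0.001], [-0.895, 0.445, 0.001], [-0.0, 0.002, -1.0]]
wrist_force: [-4.0, 0.2, 5.0]
width: 19.2
finger_force: 39.3
```

>>> {"name": "step_arm", "arguments": {"commands": [0.009, -0.0046, 0, -0.1, 0.0174, -0.01, 0, -0.2, 0.0252, -0.0162, 0, -0.3, 0.0324, -0.0231, 0, -0.4, 0.0388, -0.0308, 0, -0.5, 0.0445, -0.039, 0, -0.6, 0.0492, -0.0478, 0, -0.7, 0.0524, -0.0551, 0, -0.78, 0.0538, -0.0589, 0, -0.82, 0.0538, -0.0589, 0, -0.82]}}

```text
clock: 4.4
tcp_pos: [623.9, 255.6, 78.8]
ee_rot: [[-0.957, -0.289, -0.005], [-0.289, 0.957, 0.01], [0.002, 0.011, -1.0]]
wrist_force: [-6.1, 11.2, 4.2]
width: 18.6
finger_force: 40.6
```

```bash
python3 -c "
from bench import *
s=observe();print(s['tcp_pos'],s['wrist_force'],s['torque'],s['joint_positions'])"
```

```text
[623.91678965 255.56355788  78.82506137] [-6.11471418 11.20087384  4.19364823] [1.79989963 1.20341183 0.07354782] [ 0.28404853  0.45607807  0.28222152  1.39856082  0.01133459 -0.00960487]
```

>>> {"name": "step_arm", "arguments": {"commands": [0.0007, -0.002, 0, 0, 0.0015, -0.004, 0, 0, 0.0015, -0.004, 0, 0, 0.0015, -0.004, 0, 0, 0.0015, -0.004, 0, 0, 0.0015, -0.004, 0, 0, 0.0015, -0.004, 0, 0, 0.0015, -0.004, 0, 0, 0.0015, -0.004, 0, 0, 0.0015, -0.004, 0, 0]}}

```text
clock: 5.4
tcp_pos: [623.9, 255.5, 78.8]
ee_rot: [[-0.956, -0.293, -0.007], [-0.293, 0.956, 0.016], [0.002, 0.017, -1.0]]
wrist_force: [-9.3, 20.0, 4.9]
width: 19.0
finger_force: 42.4
```

>>> {"name": "step_arm", "arguments": {"commands": [-0.002, 0.005, 0, 0, -0.0043, 0.009, 0, 0, -0.0043, 0.009, 0, 0, -0.0043, 0.009, 0, 0, -0.0043, 0.009, 0.03, 0, -0.0043, 0.009, 0.07, 0, -0.0043, 0.009, 0.1, -0.05, -0.03, -0.03, 0.1, -0.15, -0.06, -0.06, 0.1, -0.25, -0.0969, -0.1066, 0.1, -0.33], "grip": 0.3}}

```text
clock: 6.4
tcp_pos: [537.1, 145.6, 178.5]
ee_rot: [[-0.999, 0.044, 0.001], [0.044, 0.999, -0.0], [-0.001, -0.0, -1.0]]
wrist_force: [0.7, -0.9, 0.7]
width: 60.1
finger_force: 0.0
```

>>> {"name": "step_arm", "arguments": {"commands": [0, 0, 0, 0, 0, 0, 0, 0, 0, 0, -0.02, 0, 0, 0, -0.04, 0, 0, 0, -0.058, 0, 0, 0, -0.058, 0, 0, 0, -0.058, 0, 0, 0, -0.058, 0, 0, 0, -0.058, 0, 0, 0, -0.058, 0]}}

```text
clock: 7.4
tcp_pos: [538.0, 147.1, 121.6]
ee_rot: [[-0.999, 0.04, 0.002], [0.04, 0.999, 0.0], [-0.002, 0.0, -1.0]]
wrist_force: [-0.3, 0.4, 0.3]
width: 59.7
finger_force: 0.0
```

Run:
```python
from h import *
T=Cam("top");S=Cam("side")
cv2.imwrite("pics/p3.png",np.hstack([pane(T,225,181,100,100,4),pane(S,255,165,100,100,4)]))
s=observe();print(s['tcp_pos'],s['wrist_force'])
```

```text
[537.57162139 146.98927867 121.0390488 ] [ 0.34596242  1.04383329 -0.63446152]
```

View pics/p3.png

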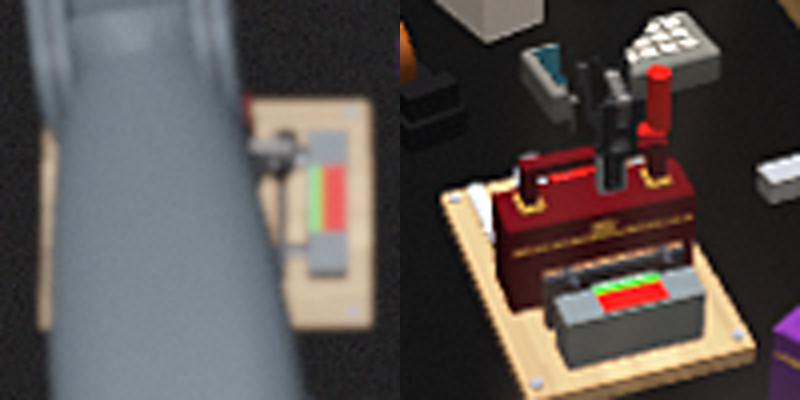

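>>> {"name": "step_arm", "arguments": {"commands": [-0.0065, -0.0075, -0.001, 0.02, -0.0065, -0.0075, -0.001, 0.02, -0.0065, -0.0075, -0.001, 0.02, -0.0065, -0.0075, -0.001, 0.02, -0.0065, -0.0075, -0.001, 0.02, -0.0065, -0.0075, -0.001, 0.02, -0.0065, -0.0075, -0.001, 0.02, -0.0065, -0.0075, -0.001, 0.02, -0.0065, -0.0075, -0.001, 0.02, -0.0065, -0.0075, -0.001, 0.02]}}

```text
clock: 8.5
tcp_pos: [530.6, 139.4, 119.3]
ee_rot: [[-1.0, 0.02, -0.0], [0.02, 1.0, -0.0], [0.0, -0.0, -1.0]]
wrist_force: [-0.3, 0.6, -0.4]
width: 60.2
finger_force: 0.0
```

>>> {"name": "step_arm", "arguments": {"commands": [0, 0, 0, 0, 0, 0, 0, 0, 0, 0, 0, 0, 0, 0, 0, 0, 0, 0, 0, 0, 0, 0, 0, 0, 0, 0, 0, 0, 0, 0, 0, 0, 0, 0, 0.005, 0, 0, 0, 0.01, 0], "grip": 1, "grip_force": 60}}

```text
clock: 9.5
tcp_pos: [529.6, 139.0, 128.5]
ee_rot: [[-1.0, 0.02, -0.003], [0.02, 1.0, -0.001], [0.003, -0.001, -1.0]]
wrist_force: [0.5, 0.1, -2.4]
width: 12.5
finger_force: 58.7
```

>>> {"name": "step_arm", "arguments": {"commands": [0, 0, 0.02, 0, 0, 0, 0.05, 0, 0, 0, 0.08, 0, -0.003, -0.01, 0.11, 0, -0.008, -0.03, 0.12, 0, -0.015, -0.06, 0.12, 0, -0.02, -0.1, 0.12, 0, -0.027, -0.14, 0.12, 0, -0.034, -0.18, 0.12, 0, -0.04, -0.22, 0.12, 0]}}

```text
clock: 10.5
tcp_pos: [489.7, -82.1, 249.3]
ee_rot: [[-1.0, 0.02, -0.001], [0.02, 1.0, -0.0], [0.001, -0.0, -1.0]]
wrist_force: [0.1, 0.6, -2.5]
width: 13.1
finger_force: 58.7
```

>>> {"name": "step_arm", "arguments": {"commands": [-0.004, -0.04, 0, 0, -0.008, -0.08, 0, 0, -0.011, -0.11, 0, 0, -0.0125, -0.122, 0, 0, -0.0125, -0.1265, 0, 0, -0.0125, -0.1265, 0, 0, -0.0125, -0.1265, -0.02, 0, -0.0125, -0.1265, -0.05, 0, -0.0125, -0.1265, -0.08, 0, -0.0125, -0.1265, -0.1, 0]}}

```text
clock: 11.5
tcp_pos: [477.5, -204.6, 147.0]
ee_rot: [[-1.0, 0.017, -0.002], [0.017, 1.0, 0.002], [0.003, 0.002, -1.0]]
wrist_force: [0.5, -0.1, -3.0]
width: 12.8
finger_force: 58.7
```

>>> {"name": "step_arm", "arguments": {"commands": [0, -0.002, -0.01, 0, 0, -0.002, -0.02, 0, 0, -0.002, -0.03, 0, 0, -0.002, -0.036, 0, 0, -0.002, -0.038, 0, 0, -0.002, -0.04, 0, 0, -0.002, -0.042, 0, 0, -0.002, -0.044, 0, 0, -0.002, -0.044, 0, 0, -0.002, -0.044, 0]}}

```text
clock: 12.5
tcp_pos: [478.2, -209.2, 105.4]
ee_rot: [[-1.0, 0.02, 0.0], [0.02, 1.0, -0.0], [-0.0, -0.0, -1.0]]
wrist_force: [-0.0, 0.1, -2.5]
width: 12.9
finger_force: 58.7
```

Run:
```python
from h import *
T=Cam("top");S=Cam("side")
cv2.imwrite("pics/p4.png",np.hstack([pane(T,340,200,100,140,4),pane(S,275,255,100,140,4)]))
s=observe();print(s['tcp_pos'],s['wrist_force'])
```

```text
[ 478.23910842 -209.19434877  105.498318  ] [-0.24244927 -0.59148795 -2.50197148]
```

View pics/p4.png

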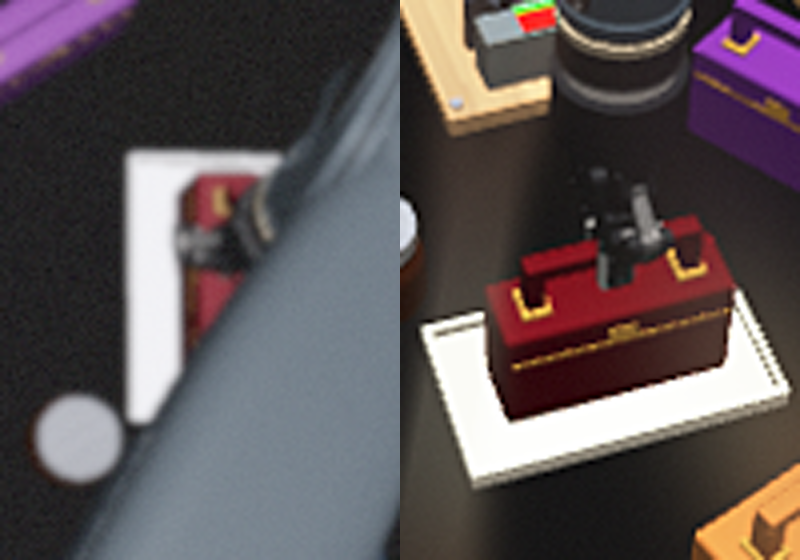

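>>> {"name": "step_arm", "arguments": {"commands": [0, 0, -0.0005, 0, 0, 0, -0.001, 0, 0, 0, -0.0015, 0, 0, 0, -0.002, 0, 0, 0, -0.0025, 0, 0, 0, -0.0025, 0, 0, 0, -0.0025, 0, 0, 0, -0.0025, 0, 0, 0, -0.0025, 0, 0, 0, -0.0025, 0]}}

```text
clock: 13.6
tcp_pos: [478.3, -209.1, 104.3]
ee_rot: [[-1.0, 0.02, 0.001], [0.02, 1.0, -0.001], [-0.001, -0.001, -1.0]]
wrist_force: [-2.1, 1.8, 4.6]
width: 12.6
finger_force: 59.9
```

>>> {"name": "step_arm", "arguments": {"commands": [0, 0, 0, 0, 0, 0, 0, 0, 0, 0, 0, 0, 0, 0, 0, 0, 0, 0, 0.03, 0, 0, 0, 0.06, 0, 0, 0, 0.09, 0, 0.01, -0.04, 0.09, 0.1, 0.025, -0.08, 0.09, 0.2, 0.04, -0.12, 0.09, 0.3], "grip": 0.3}}

```text
clock: 14.6
tcp_pos: [518.9, -330.4, 193.6]
ee_rot: [[-0.96, -0.281, 0.001], [-0.281, 0.96, -0.001], [-0.001, -0.001, -1.0]]
wrist_force: [0.7, 0.1, 1.1]
width: 60.1
finger_force: 0.0
```

>>> {"name": "step_arm", "arguments": {"commands": [0.015, -0.04, 0, 0.02, 0.0242, -0.0629, 0, 0.02, 0.0242, -0.0629, 0, 0.02, 0.0242, -0.0629, -0.02, 0.02, 0.0242, -0.0629, -0.04, 0.02, 0.0242, -0.0629, -0.05, 0.02, 0.0242, -0.0629, -0.05, 0.02, 0.0242, -0.0629, -0.05, 0.02, 0.0242, -0.0629, -0.05, 0.02, 0.0242, -0.0629, -0.05, 0.02]}}

```text
clock: 15.6
tcp_pos: [543.0, -392.4, 144.5]
ee_rot: [[-0.955, -0.296, 0.002], [-0.296, 0.955, -0.002], [-0.001, -0.002, -1.0]]
wrist_force: [0.3, -0.1, 0.5]
width: 59.8
finger_force: 0.0
```

Run:
```python
from h import *
T=Cam("top");S=Cam("side")
cv2.imwrite("pics/p5.png",np.hstack([pane(T,405,185,100,150,4),pane(S,325,290,100,150,4)]))
s=observe();print(s['tcp_pos'],s['ee_rot'][:,1])
```

```text
[ 542.77590018 -392.30116537  143.97674155] [-0.29562952  0.95530129 -0.00161949]
```

View pics/p5.png

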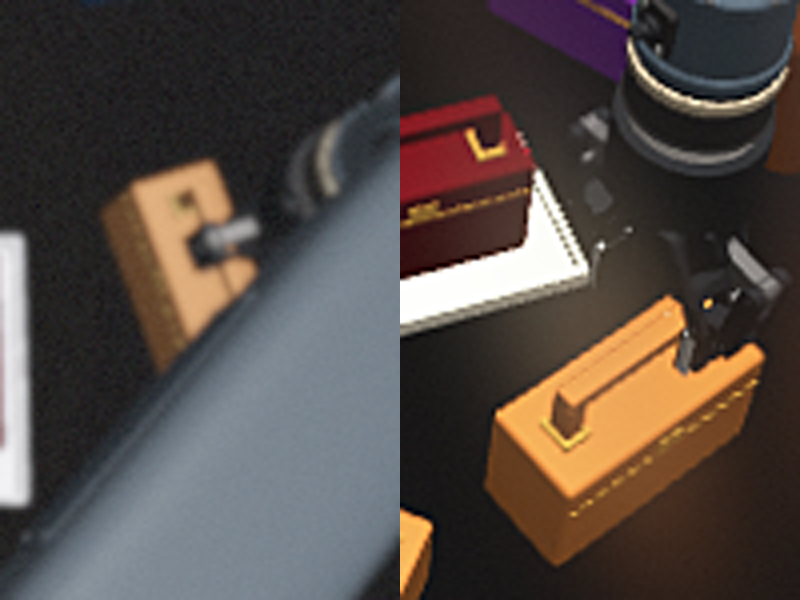

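>>> {"name": "step_arm", "arguments": {"commands": [0, 0, -0.015, 0, 0, 0, -0.03, 0, 0, 0, -0.044, 0, 0, 0, -0.044, 0, 0, 0, -0.044, 0, 0, 0, -0.044, 0, 0, 0, -0.044, 0, 0, 0, -0.044, 0, 0, 0, -0.044, 0, 0, 0, -0.044, 0]}}

```text
clock: 16.7
tcp_pos: [542.5, -392.1, 99.2]
ee_rot: [[-0.955, -0.296, 0.001], [-0.296, 0.955, -0.0], [-0.0, -0.001, -1.0]]
wrist_force: [0.3, -0.3, -0.4]
width: 60.0
finger_force: 0.0
```

>>> {"name": "step_arm", "arguments": {"commands": [0, 0, 0, 0, 0, 0, 0, 0, 0, 0, 0, 0, 0, 0, 0, 0, 0, 0, 0, 0, 0, 0, 0, 0, 0, 0, 0, 0, 0, 0, 0, 0, 0, 0, 0, 0, 0, 0, 0, 0], "grip": 1, "grip_force": 60}}

```text
clock: 17.7
tcp_pos: [542.3, -391.9, 98.9]
ee_rot: [[-0.955, -0.296, 0.0], [-0.296, 0.955, 0.0], [-0.0, 0.0, -1.0]]
wrist_force: [-0.1, 0.8, 1.2]
width: 13.1
finger_force: 58.9
```

Run:
```python
from h import *
T=Cam("top");S=Cam("side")
im=np.hstack([pane(T,405,185,100,150,4),pane(S,325,290,100,150,4)])
cv2.imwrite("pics/p6.png",im)
s=observe();print(s['tcp_pos'],s['ee_rot'][:,1],s['torque'],s['wrist_force'])
```

```text
[ 542.30898436 -391.94010479   98.91474336] [-2.95534176e-01  9.55332163e-01  9.17315101e-05] [ 0.35569054  0.11677886 -0.05243745] [-0.34055793  1.90338574  1.92750942]
```

View pics/p6.png

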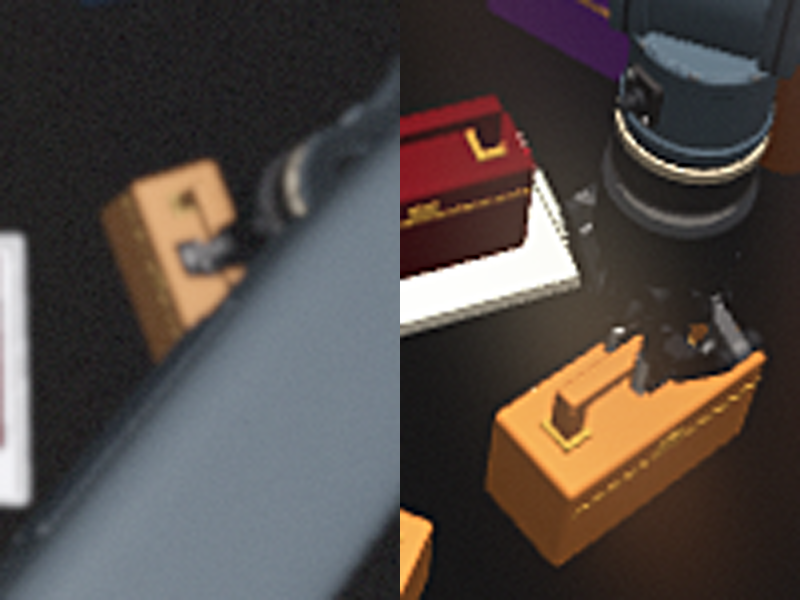

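Run:
```python
from h import *
T=Cam("top");S=Cam("side")
im=np.vstack([pane(T,228,184,100,64,8)[:,:800],pane(S,257,182,100,70,8)])
cv2.imwrite("pics/p7.png",cv2.resize(im,None,fx=.55,fy=.55,interpolation=cv2.INTER_AREA))
for r in(172,190): print(r,T.f[r,205:270].sum(1).tolist())
```

```text
172 [526, 566, 583, 591, 610, 648, 666, 668, 652, 609, 525, 439, 452, 520, 569, 573, 576, 578, 581, 576, 574, 580, 578, 572, 578, 575, 576, 575, 573, 572, 570, 575, 571, 573, 571, 571, 566, 544, 501, 433, 396, 449, 503, 523, 522, 512, 493, 501, 513, 502, 498, 484, 474, 467, 468, 472, 496, 534, 562, 569, 562, 527, 423, 261, 134]
190 [564, 557, 528, 513, 569, 643, 669, 673, 655, 590, 489, 427, 488, 570, 599, 610, 612, 613, 613, 609, 612, 610, 611, 612, 614, 613, 613, 610, 614, 612, 612, 614, 611, 612, 614, 611, 603, 572, 509, 427, 377, 439, 521, 576, 580, 555, 504, 473, 480, 480, 483, 481, 481, 483, 486, 489, 511, 566, 605, 613, 611, 581, 475, 301, 148]
```

View pics/p7.png

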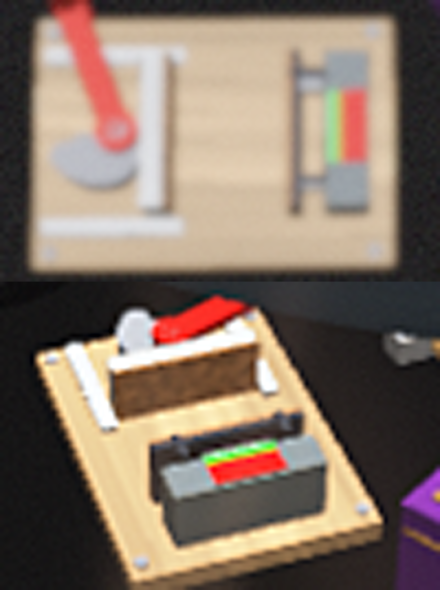

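>>> {"name": "step_arm", "arguments": {"commands": [0, 0, 0.01, 0, 0, 0, 0.03, 0, 0, 0, 0.06, 0, 0, 0, 0.095, 0, 0, 0, 0.13, 0, 0, 0.01, 0.15, 0, 0, 0.03, 0.155, -0.05, 0, 0.06, 0.155, -0.1, 0, 0.1, 0.155, -0.15, 0, 0.14, 0.155, -0.2]}}

```text
clock: 18.9
tcp_pos: [542.1, -251.4, 253.4]
ee_rot: [[-0.995, -0.096, -0.0], [-0.096, 0.995, -0.0], [0.0, -0.0, -1.0]]
wrist_force: [-0.2, 0.7, -2.7]
width: 12.8
finger_force: 58.6
```

>>> {"name": "step_arm", "arguments": {"commands": [-0.001, 0.045, 0, -0.03, -0.002, 0.09, 0, -0.06, -0.003, 0.135, 0, -0.09, -0.005, 0.18, 0, -0.1, -0.006, 0.225, 0, -0.1, -0.008, 0.27, 0, -0.1, -0.009, 0.315, 0, -0.1, -0.01, 0.35, 0, -0.1, -0.0105, 0.375, 0, -0.1, -0.0105, 0.3895, 0, -0.1]}}

```text
clock: 19.9
tcp_pos: [531.6, 139.5, 253.7]
ee_rot: [[-1.0, -0.002, -0.0], [-0.002, 1.0, -0.0], [0.0, -0.0, -1.0]]
wrist_force: [1.0, -0.8, -2.7]
width: 12.9
finger_force: 58.6
```

>>> {"name": "step_arm", "arguments": {"commands": [0, 0, 0, 0, 0, 0, 0, 0, 0, 0, -0.02, 0, 0, 0, -0.045, 0, 0, 0, -0.06, 0, 0, 0, -0.06, 0, 0, 0, -0.06, 0, 0, 0, -0.06, 0, 0, 0, -0.06, 0, 0, 0, -0.06, 0]}}

```text
clock: 20.9
tcp_pos: [532.5, 137.4, 195.0]
ee_rot: [[-1.0, 0.0, 0.002], [0.0, 1.0, 0.0], [-0.002, 0.0, -1.0]]
wrist_force: [0.4, -0.8, -3.0]
width: 12.9
finger_force: 58.6
```

Run:
```python
from h import *
S=Cam("side");T=Cam("top");np.set_printoptions(precision=1,suppress=True)
s=observe();p=s['tcp_pos'];print(p,s['ee_rot'][:,1])
# predicted body-top front corners if centred on TCP; measured tan blob corners
print("pred S",S.proj([[p[0]+a*75,p[1]+b*33,p[2]-14-h] for h in(0,85) for a,b in((-1,1),(-1,-1),(1,-1),(1,1))]).tolist())
for b in blobs(S.mask((8,110,60),(20,255,255)),300):
    x,y,w,h=cv2.boundingRect(b)
    if 180<x<330 and y<220: print((x,y,w,h),cv2.approxPolyDP(b,3,True).reshape(-1,2).tolist())
```

```text
[532.2 137.6 194.5] [-0.  1.  0.]
pred S [[225.74603087128918, 141.1827678585957], [232.00508917115846, 154.2010974686795], [281.9828910916339, 143.99304197999632], [274.040115661057, 131.7021917356061], [227.17262405197005, 163.94814466470135], [233.22349617817787, 177.26948525993285], [281.01185233245303, 166.8472975283181], [273.43933697430185, 154.2389241739533]]
(266, 54, 246, 148) [[267, 68], [267, 75], [361, 63], [435, 127], [511, 201], [511, 184], [363, 54]]
(287, 81, 64, 67) [[288, 83], [287, 99], [324, 147], [348, 142], [350, 126], [309, 81]]
(226, 127, 56, 52) [[271, 127], [263, 128], [256, 141], [250, 140], [249, 130], [235, 133], [235, 139], [226, 142], [226, 161], [234, 178], [280, 166], [281, 143]]
```

>>> {"name": "step_arm", "arguments": {"commands": [-0.0005, 0.0005, -0.02, 0, -0.0005, 0.0005, -0.04, 0, -0.0005, 0.0005, -0.055, 0, -0.0005, 0.0005, -0.065, 0, -0.0005, 0.0005, -0.07, 0, -0.0005, 0.0005, -0.073, 0, -0.0005, 0.0005, -0.075, 0, -0.0005, 0.0005, -0.0765, 0, -0.0005, 0.0005, -0.0775, 0, -0.0005, 0.0005, -0.0775, 0]}}

```text
clock: 22.0
tcp_pos: [532.0, 138.5, 118.7]
ee_rot: [[-1.0, -0.0, 0.003], [-0.0, 1.0, 0.001], [-0.003, 0.001, -1.0]]
wrist_force: [-3.4, 0.9, 5.7]
width: 12.8
finger_force: 59.7
```

>>> {"name": "step_arm", "arguments": {"commands": [0, 0, 0.001, 0, 0, 0, 0.001, 0, 0, 0, 0.001, 0, 0, 0, 0.001, 0, 0, 0, 0.03, 0, 0, 0, 0.06, 0, 0.01, 0.01, 0.07, 0.1, 0.035, 0.04, 0.07, 0.2, 0.06, 0.075, 0.07, 0.3, 0.085, 0.11, 0.07, 0.37], "grip": 0.3}}

```text
clock: 23.0
tcp_pos: [617.4, 248.8, 186.5]
ee_rot: [[-0.931, -0.364, 0.001], [-0.364, 0.931, 0.0], [-0.001, -0.0, -1.0]]
wrist_force: [1.1, -0.4, 0.8]
width: 60.0
finger_force: 0.0
```

Run:
```python
from h import *
S=Cam("side");T=Cam("top");np.set_printoptions(precision=1,suppress=True)
s=observe();print(s['tcp_pos'],s['ee_rot'][:,1])
print("pred S",S.proj([[532+a*75,138.5+b*33,h] for h in(105,20) for a,b in((-1,1),(-1,-1),(1,-1),(1,1))]).tolist())
print("pred T",T.proj([[532+a*75,138.5+b*33,105] for a,b in((-1,1),(-1,-1),(1,-1),(1,1))]).tolist())
for C in(S,T):
  for b in blobs(C.mask((8,110,60),(20,255,255)),200):
    x,y,w,h=cv2.boundingRect(b)
    if 180<x<330 and 130<y<220: print((x,y,w,h),cv2.approxPolyDP(b,2,True).reshape(-1,2).tolist())
```

```text
[617.8 251.8 181.5] [-0.4  0.9  0. ]
pred S [[226.87259085155017, 161.33506913988845], [232.9376264011464, 174.61624656713892], [280.9442551250166, 164.22266108163575], [273.34124343837385, 151.65539678042677], [228.22131650773917, 182.4460435786656], [234.08593642463853, 195.91844758698397], [280.03710403414254, 185.39510625695755], [272.7794839699596, 172.61488287404066]]
pred T [[217.68522008090494, 203.84259527068517], [240.44434915413393, 203.78008488492517], [240.72757416918347, 153.7210671995274], [218.48449595783595, 153.77826840464937]]
(227, 148, 54, 48) [[271, 148], [236, 155], [235, 161], [227, 163], [229, 184], [234, 195], [241, 194], [240, 184], [247, 180], [275, 175], [279, 182], [280, 164]]
(215, 163, 79, 56) [[215, 163], [238, 218], [293, 204], [293, 200], [237, 215]]
```

>>> {"name": "step_arm", "arguments": {"commands": [0.006, 0.004, 0, 0, 0.006, 0.004, 0, 0, 0.006, 0.004, -0.03, 0, 0.006, 0.004, -0.06, 0, 0.006, 0.004, -0.09, 0, 0.006, 0.004, -0.105, 0, 0.006, 0.004, -0.105, 0, 0.006, 0.004, -0.105, 0, 0.006, 0.004, -0.105, 0, 0.006, 0.004, -0.105, 0]}}

```text
clock: 24.1
tcp_pos: [623.8, 252.4, 83.9]
ee_rot: [[-0.932, -0.362, 0.004], [-0.362, 0.932, 0.001], [-0.004, -0.0, -1.0]]
wrist_force: [-0.5, -0.3, 0.8]
width: 59.8
finger_force: 0.0
```

>>> {"name": "step_arm", "arguments": {"commands": [0, 0.003, -0.004, 0, 0, 0.003, -0.004, 0, 0, 0.003, -0.004, 0, 0, 0.003, -0.004, 0, 0, 0.003, -0.004, 0, 0, 0.003, -0.004, 0, 0, 0.003, -0.004, 0, 0, 0.003, -0.004, 0, 0, 0.003, -0.004, 0, 0, 0.003, -0.004, 0], "grip": 1, "grip_force": 40}}

```text
clock: 25.1
tcp_pos: [622.2, 255.1, 77.2]
ee_rot: [[-0.932, -0.362, -0.0], [-0.362, 0.932, 0.0], [0.0, 0.0, -1.0]]
wrist_force: [-0.0, 0.1, 0.3]
width: 18.7
finger_force: 39.0
```

>>> {"name": "step_arm", "arguments": {"commands": [-0.004, 0.0091, 0, 0.1, -0.009, 0.0178, 0, 0.2, -0.0148, 0.0259, 0, 0.3, -0.0214, 0.0334, 0, 0.4, -0.0287, 0.0402, 0, 0.5, -0.0367, 0.0463, 0, 0.6, -0.0452, 0.0515, 0, 0.7, -0.0542, 0.0559, 0, 0.8, -0.0636, 0.0593, 0, 0.9, -0.0733, 0.0618, 0, 1.0]}}

```text
clock: 26.1
tcp_pos: [550.9, 314.1, 77.3]
ee_rot: [[-0.198, -0.98, 0.004], [-0.98, 0.198, -0.005], [0.004, -0.005, -1.0]]
wrist_force: [4.5, -5.8, -1.0]
width: 19.0
finger_force: 39.3
```

Run:
```python
from h import *
S=Cam("side");T=Cam("top")
s=observe();print(s['tcp_pos'],s['ee_rot'][:,1],s['wrist_force'])
print("green/red pad T", [(cv2.boundingRect(b)) for b in blobs(T.mask((40,80,80),(80,255,255)),10)])
for r in(172,178,183,190): print(r,T.f[r,210:266].sum(1).tolist())
for b in blobs(S.mask((40,80,80),(80,255,255)),10): print("S",cv2.boundingRect(b))
print(T.f[180,236:266].tolist())
```

```text
[549.27627761 314.32720479  77.24826562] [-0.98016692  0.19815964 -0.0023592 ] [ 0.81958243 -4.53754656  0.94153657]
green/red pad T []
172 [589, 580, 585, 610, 643, 671, 676, 669, 637, 582, 532, 545, 554, 555, 556, 556, 554, 554, 547, 556, 546, 529, 521, 539, 557, 562, 564, 561, 562, 555, 533, 467, 436, 448, 410, 396, 453, 503, 523, 525, 505, 489, 503, 509, 506, 494, 486, 472, 472, 470, 476, 500, 539, 563, 572, 562]
178 [586, 590, 597, 616, 650, 669, 675, 665, 641, 579, 540, 547, 559, 560, 559, 565, 559, 556, 554, 557, 552, 534, 525, 536, 561, 561, 563, 562, 563, 562, 537, 488, 464, 444, 407, 371, 432, 527, 581, 592, 579, 561, 553, 542, 520, 495, 457, 425, 421, 426, 446, 501, 557, 588, 597, 593]
183 [540, 564, 560, 569, 622, 665, 671, 672, 649, 597, 551, 558, 561, 562, 561, 566, 562, 561, 566, 561, 559, 548, 550, 561, 564, 567, 565, 564, 562, 560, 528, 472, 432, 447, 403, 371, 432, 521, 564, 577, 561, 530, 536, 535, 520, 496, 450, 427, 421, 425, 447, 498, 549, 571, 582, 581]
190 [576, 561, 543, 543, 610, 660, 674, 673, 655, 603, 561, 558, 574, 570, 569, 567, 564, 559, 560, 560, 558, 541, 540, 556, 559, 570, 570, 572, 568, 564, 531, 466, 437, 436, 408, 373, 439, 524, 573, 576, 557, 508, 473, 478, 482, 490, 491, 490, 489, 484, 490, 522, 570, 603, 614, 611]
S (364, 0, 148, 183)
[[233, 188, 140], [234, 190, 143], [234, 189, 143], [232, 186, 139], [223, 178, 132], [204, 161, 116], [188, 150, 113], [177, 146, 116], [155, 132, 117], [135, 122, 116], [164, 148, 131], [199, 180, 156], [217, 196, 170], [221, 201, 174], [214, 197, 170], [197, 195, 166], [177, 210, 167], [167, 219, 157], [181, 207, 132], [211, 175, 108], [229, 132, 97], [235, 102, 93], [235, 97, 94], [234, 98, 94], [229, 114, 107], [219, 151, 135], [215, 181, 158], [221, 197, 172], [222, 202, 174], [221, 201, 173]]
```

>>> {"name": "step_arm", "arguments": {"commands": [-0.0025, 0.0005, 0, 0.025, -0.005, 0.0009, 0, 0.05, -0.0074, 0.0012, 0, 0.075, -0.0098, 0.0015, 0, 0.1, -0.0123, 0.0017, 0, 0.125, -0.0148, 0.0018, 0, 0.15, -0.0173, 0.002, 0, 0.175, -0.0198, 0.002, 0, 0.2, -0.0198, 0.002, 0, 0.2, -0.0198, 0.002, 0, 0.2]}}

```text
clock: 27.2
tcp_pos: [531.4, 315.8, 77.2]
ee_rot: [[-0.003, -1.0, 0.004], [-1.0, 0.003, -0.006], [0.006, -0.004, -1.0]]
wrist_force: [4.1, -5.5, -1.6]
width: 19.0
finger_force: 39.6
```

```bash
cat > m.py <<'E'
from h import *
T=Cam("top");S=Cam("side")
s=observe();p=s['tcp_pos'];print(p,s['wrist_force'],"theta",np.arctan2(p[1]-219.3,p[0]-530.7)-.37)
def cross(r):
    v=T.f[r].sum(1).astype(float);i=238+int(np.argmin(v[238:256]));j=i+int(np.argmax(v[i:i+5]));h=(v[i]+v[j])/2
    k=next(k for k in range(i,j+1) if v[k]>=h);return k-(v[k]-h)/(v[k]-v[k-1])
c=[cross(r) for r in (176,178,180,182,184,186,188)];print("rail right edge",np.mean(c),np.std(c))
v=np.mean([T.f[r].astype(float) for r in range(177,186)],0).round().astype(int)
print("sum",v[208:262].sum(1).tolist());print("rgb248-262",v[246:263].tolist())
import os
n=f"pics/s_{s['clock']:.1f}";cv2.imwrite(n+"S.png",S.f[:,:,::-1]);cv2.imwrite(n+"T.png",T.f[:,:,::-1])
E
python3 m.py
```

```text
[531.44097736 315.75211315  77.27965216] [ 5.37815503 -5.83754971 -1.12008581] theta 1.193114143841437
rail right edge 246.57521729540068 0.041048023484515354
sum [488, 530, 558, 574, 582, 587, 602, 643, 668, 673, 669, 649, 600, 561, 557, 561, 561, 563, 555, 543, 543, 555, 557, 543, 519, 529, 552, 564, 564, 566, 565, 563, 557, 524, 467, 427, 396, 365, 415, 518, 571, 587, 573, 538, 512, 505, 510, 494, 455, 427, 424, 429, 450, 501]
rgb248-262 [[153, 138, 124], [193, 174, 151], [213, 192, 166], [218, 198, 171], [212, 193, 168], [191, 188, 159], [164, 197, 151], [154, 210, 141], [179, 204, 127], [212, 174, 108], [229, 130, 96], [234, 101, 92], [235, 96, 93], [235, 99, 95], [229, 114, 107], [218, 149, 134], [214, 181, 157]]
```

>>> {"name": "step_arm", "arguments": {"commands": [-0.0025, -0.0003, 0, 0.025, -0.005, -0.0006, 0, 0.05, -0.0075, -0.001, 0, 0.075, -0.0099, -0.0014, 0, 0.1, -0.0124, -0.0019, 0, 0.125, -0.0149, -0.0024, 0, 0.15, -0.0173, -0.003, 0, 0.175, -0.0198, -0.0036, 0, 0.2, -0.0198, -0.0036, 0, 0.2, -0.0198, -0.0036, 0, 0.2]}}

```text
clock: 28.3
tcp_pos: [512.1, 313.5, 77.3]
ee_rot: [[0.196, -0.98, 0.005], [-0.981, -0.196, -0.003], [0.004, -0.004, -1.0]]
wrist_force: [6.4, -3.4, -3.0]
width: 19.0
finger_force: 39.5
```

```bash
python3 m.py
```

```text
[512.15215336 313.56532089  77.29807035] [ 6.45192578 -1.53626879 -1.66225875] theta 1.3950766338792073
rail right edge 247.67069566634083 0.058409152545505
sum [490, 528, 556, 572, 577, 581, 580, 596, 638, 667, 672, 660, 625, 576, 553, 557, 560, 562, 561, 548, 529, 535, 552, 557, 542, 515, 528, 553, 564, 566, 564, 566, 563, 554, 518, 469, 442, 410, 371, 418, 517, 575, 602, 610, 575, 517, 496, 484, 451, 426, 424, 424, 450, 501]
rgb248-262 [[136, 121, 114], [154, 138, 126], [193, 173, 151], [213, 194, 168], [219, 202, 181], [215, 205, 190], [195, 199, 181], [169, 195, 153], [180, 191, 125], [211, 168, 105], [228, 128, 95], [234, 101, 91], [235, 96, 93], [234, 97, 93], [229, 114, 107], [218, 149, 134], [215, 182, 159]]
```

>>> {"name": "step_arm", "arguments": {"commands": [-0.0024, -0.0005, 0, 0.024, -0.0048, -0.001, 0, 0.048, -0.007, -0.0016, 0, 0.07, -0.0092, -0.0022, 0, 0.095, -0.0116, -0.003, 0, 0.12, -0.014, -0.0039, 0, 0.145, -0.0164, -0.0047, 0, 0.17, -0.0182, -0.0054, 0, 0.19, -0.0182, -0.0054, 0, 0.19, -0.0182, -0.0054, 0, 0.19]}}

```text
clock: 29.4
tcp_pos: [494.7, 308.0, 77.3]
ee_rot: [[0.378, -0.926, 0.007], [-0.926, -0.378, -0.003], [0.006, -0.005, -1.0]]
wrist_force: [8.1, -3.4, -3.8]
width: 18.9
finger_force: 39.4
```

```bash
python3 m.py
python3 - <<'E'
from h import *
T=Cam("top");S=Cam("side")
cv2.imwrite("pics/p8.png",np.vstack([pane(T,235,181,80,40,10)[:,:800],pane(S,258,185,80,20,10)]))
E
```

```text
[494.70651868 307.980304    77.28326809] [ 7.9749901  -4.05552486 -4.063471  ] theta 1.586360590253812
rail right edge 248.60453113981654 0.09515137514647738
sum [490, 528, 556, 570, 573, 574, 579, 590, 614, 649, 668, 671, 659, 619, 570, 552, 559, 561, 562, 562, 549, 531, 539, 556, 558, 546, 524, 534, 555, 563, 565, 566, 566, 564, 550, 507, 452, 427, 397, 374, 436, 530, 594, 619, 595, 523, 483, 475, 451, 429, 423, 428, 450, 501]
rgb248-262 [[153, 129, 115], [136, 122, 116], [161, 145, 130], [197, 178, 155], [215, 200, 179], [215, 212, 192], [197, 212, 186], [170, 197, 156], [179, 182, 122], [211, 161, 103], [229, 127, 95], [234, 102, 93], [235, 96, 92], [235, 98, 95], [229, 114, 107], [218, 149, 134], [214, 180, 157]]
```

View pics/p8.png

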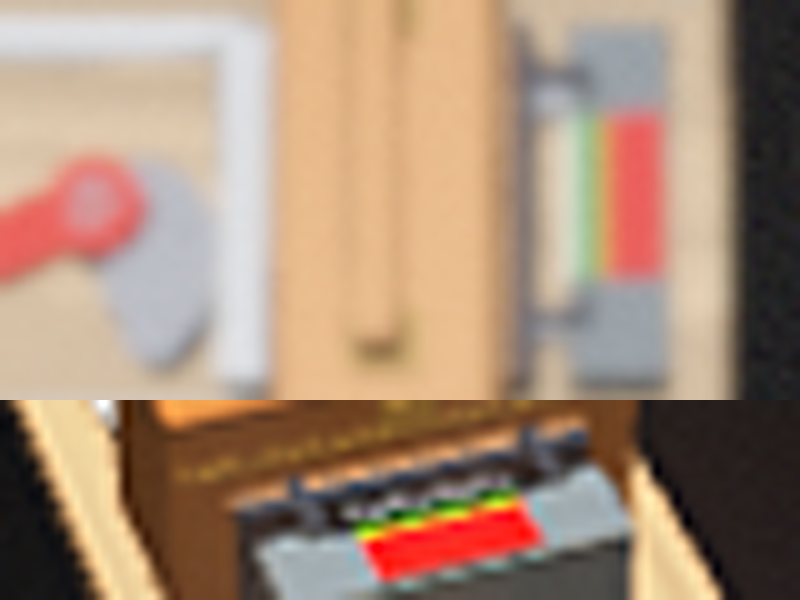

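>>> {"name": "step_arm", "arguments": {"commands": [0.001, -0.0002, 0, 0, 0.002, -0.0004, 0, 0, 0.003, -0.0006, 0, 0, 0.0035, -0.0007, 0, 0, 0.0035, -0.0007, 0, 0, 0.0035, -0.0007, 0, 0, 0.0035, -0.0007, 0, 0, 0.0035, -0.0007, 0, 0, 0.0035, -0.0007, 0, 0, 0.0035, -0.0007, 0, 0]}}

```text
clock: 30.6
tcp_pos: [494.7, 308.0, 77.3]
ee_rot: [[0.379, -0.925, 0.0], [-0.925, -0.379, -0.002], [0.002, 0.001, -1.0]]
wrist_force: [1.7, -5.7, -0.2]
width: 18.8
finger_force: 39.7
```

>>> {"name": "step_arm", "arguments": {"commands": [0, 0, 0, 0, 0, 0, 0, 0, 0, 0, 0, 0, 0, 0, 0, 0, 0, 0, 0.02, 0, 0, 0, 0.05, 0, 0, 0, 0.08, 0, 0, 0, 0.11, 0, 0, 0, 0.12, 0, 0, 0, 0.12, 0], "grip": 0.3}}

```text
clock: 31.6
tcp_pos: [495.9, 309.9, 199.5]
ee_rot: [[0.38, -0.925, 0.004], [-0.925, -0.38, 0.002], [-0.001, -0.004, -1.0]]
wrist_force: [-0.2, 0.1, -0.0]
width: 59.6
finger_force: 0.0
```

```bash
python3 m.py
python3 - <<'E'
from h import *
T=Cam("top")
# pad/bag edges for squareness: rail right edge by row
for r in range(168,200,3):
    v=T.f[r].sum(1).astype(float);print(r,int(v[243:252].argmin())+243,end="; ")
m=T.mask((8,60,150),(20,255,255))
v=T.f[150:212,232].astype(int).tolist();print("\nbag col 232:",[sum(x) for x in v])
v=T.f[150:212,258].astype(int).tolist();print("fence col 258:",[sum(x) for x in v])
print(T.proj([[531.5+a,138,105] for a in(-75,75)]),T.proj([[531.5+a,60,77] for a in(-55,55)]))
E
```

```text
[494.2640301  309.02716137 195.89002093] [0.38426493 0.7045784  0.01611141] theta 1.5865289004006726
rail right edge 248.59928854420565 0.08740295828179435
sum [488, 528, 557, 570, 572, 576, 578, 591, 615, 648, 668, 671, 659, 621, 573, 553, 560, 562, 564, 560, 549, 534, 539, 557, 560, 546, 526, 534, 555, 565, 565, 566, 566, 564, 551, 509, 451, 428, 397, 373, 437, 531, 594, 621, 597, 524, 484, 475, 450, 428, 422, 425, 450, 502]
rgb248-262 [[153, 129, 115], [135, 122, 116], [161, 146, 130], [197, 179, 155], [215, 200, 179], [215, 213, 193], [197, 213, 187], [170, 197, 157], [179, 183, 122], [211, 161, 103], [229, 127, 94], [234, 102, 92], [235, 95, 92], [234, 97, 94], [229, 114, 107], [218, 150, 134], [214, 181, 157]]
168 247; 171 247; 174 247; 177 247; 180 247; 183 247; 186 247; 189 247; 192 247; 195 247; 198 247; 
bag col 232: [90, 99, 165, 294, 434, 511, 535, 542, 548, 547, 548, 551, 547, 551, 547, 552, 555, 554, 559, 554, 554, 557, 556, 556, 559, 561, 561, 557, 560, 561, 559, 556, 559, 559, 559, 564, 559, 560, 563, 558, 563, 565, 564, 546, 493, 387, 368, 458, 518, 556, 568, 559, 513, 420, 284, 238, 311, 422, 513, 540, 531, 508]
fence col 258: [101, 93, 101, 97, 132, 249, 413, 521, 554, 549, 547, 556, 551, 526, 504, 491, 480, 489, 484, 479, 484, 489, 468, 445, 419, 419, 419, 422, 426, 421, 418, 422, 423, 418, 424, 430, 421, 434, 461, 480, 484, 482, 490, 491, 491, 495, 492, 470, 414, 339, 389, 499, 563, 572, 565, 551, 553, 556, 551, 550, 544, 504]
[[229.23524774 203.98186374]
 [229.7726349  153.91163459]] [[256.19100406 198.59719226]
 [256.13779968 162.70707319]]
```

```bash
python3 -c "
from bench import *
print(job_done())"
```

```text
the job is handed in; nothing more can be done
None
```

The job is handed in at about 32 s of the 72 s allowed: the wine-red bag stands in the white tray, the tan bag is clamped about 2 mm off centre along the jaws, and the pad measures about 6 mm in, mid-green, unchanged after I let go of the lever.

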